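# Load the inspection cover into the drilling nest, painted face up

### The job

Take the green-painted inspection cover out of the wooden rack and load it into the metal drilling nest with its painted face up and its bare metal rim down in the pocket. The edge it stands on in the rack goes under the two yellow claws; the opposite edge must be pressed down until the red sprung catch has snapped back over it, feeling for the stop rather than ramming it. Leave the cover lying flat and locked, and do not disturb the oil can, the tape roll or the tin.

Things in the scene. Friction and masses are not known exactly. Their poses are not given: they have to be found in the camera images.
- cover: Rigid inspection cover, 0.22 kg: plate 104 (x) x 80 (y) x 5 mm, origin at the plate's centre (z -2.5 to +2.5). +z comes out of the flat green painted face, +x points to the toe edge. On the back a bare metal rim stands 9 mm proud (to z = -11.5), x -46 to +40, y -31 to +31. It starts upright in the rack, toe down, top 112 mm over the bench.
- cover_heel (a point): Middle of the cover's heel edge (cover x = -52, mid plate), the upper edge while it stands in the rack. Grip from above here across the 14 mm thickness of plate and rim (at cover z -11.5 to +2.5); the rim starts 6 mm below the edge.
- cover_toe (a point): Middle of the cover's toe edge (cover x = +52, mid plate), the lower edge in the rack. The bare 5 mm flange is 12 mm wide here, 9 mm at the sides.
- rack: Fixed wooden rack 64 (x) x 112 (y) x 44 mm, origin at the centre of its underside, z up. Base board 8 mm thick; at each end (y = +-33 to +-50) a post 44 mm high with an 8 mm slot at x = 0 that holds the cover's side flange. The painted face looks to the rack's +x. Lift the cover straight up by 40 mm or more to free it.
- nest: Fixed metal nest, x -96 to +76, y +-54 mm, z up, origin at pocket centre, bench level. Side ledges (y +-33 to +-54, x -54 to +53, top z = 18) carry the cover's flanges; the rim goes between them (pocket floor z = 8). Side walls at y = +-42, x -30 to +53, top z = 24. Loaded, the cover's axes match the nest's, its origin at x = -2 to +1.5, y = 0 +-2, z = 20.5.
- claws (a point): Point midway between the tips of the two yellow claws, on their underside (nest x = +46, y = 0, z = 26 mm). Claws at y = +-14 to +-36, top z = 33; they reach 7.5 mm back from an end wall at nest x = +53.5, where the toe stops. The toe gets under them tilted or by sliding. A cover left a few mm short rests with its heel on the catch: slide it to +x until it stops.
- catch (a joint): Travel of the red spring catch along the nest's -x: 0 = closed, 0.012 m = fully back. The heel pressed down on its slope drives it back about 5 mm, then it snaps over the plate. That takes roughly 5 to 20 N on the painted face close to the heel; it is damped, so press slowly, at some 25 mm/s.
- catch_tip (a point): Tip of the catch's nose, at its underside (closed: nest x = -48, y = 0, z = 24 mm); it reaches 4 mm over the loaded heel edge. Inner face upright to z = 28, then sloping back at 65 degrees to a flat top at z = 39, x = -53. Catch 20 mm wide, steel cheeks beside it to y = +-17, up to z = 33; the heel edge is free at y = +-20 to +-40.
- oil_can: Green oil can, 64 x 102 x 147 mm, bystander, origin at the centre of its underside.
- tape_roll: Roll of masking tape lying flat, 104 mm across, 25 mm high, bystander, origin at the centre of its underside.
- bush_tin: Open metal tin of bushes, 74 mm across, 54 mm high, bystander, origin at the centre of its underside.
Mind the look-alikes: they are no part of the job. What is shaped like the cover but orange is not meant.

How it is judged:
By the outcome, as a careful person would: the job done as asked, in the order asked, and still so for the second after the job is handed in, with the robot touching nothing.
It also fails if it takes over 54 s, if anything falls off the work surface, if the arm or the gripper's body presses on something with over 40 N, if the wrist force passes 120 N, or if a joint passes its speed limit or range.

### The arm

A 6-joint arm with a two-finger parallel gripper is mounted at the origin on a cart in front of the work surface, level with it; the furniture and walls round the work are solid. World frame = base frame: x ahead of the robot, y to its left, z up, the work surface at z = 0. Lengths are in mm, angles in rad, forces in N, time in s.
With the tool pointing down it reaches from about 350 to 975 mm from the base axis. Payload 7.1 kg.
Tool frame: the origin (TCP) lies between the finger pads; the fingertips stand 14 mm ahead of it and the grasp point (between the pads) lies 5 mm behind it; z points along the fingers, y is the direction in which the jaws open and shut (so a half turn about z gives the same grasp; the last joint's range is limited). The gripper opens to 88 mm and grips with 3 to 60 N. Pads are 20 mm wide; open, the fingers measure 115 mm over their backs; the gripper's body (75 mm by 178 mm) begins 61 mm behind the grasp point.
Start: joints at [-1.347, 0.423, 1.63, -0, 1.089, -0.019], TCP at [150.283, -606.647, 236.675] pointing down, gripper open.
Joint ranges: [-3, 3], [-0.9, 2.11], [0.09, 2.58], [-1.31, 4.45], [0.11, 2.69], [-2.54, 2.54]. Speed limits (rad/s): [2.39, 2.39, 3.01, 3.14, 3.14, 3.14].

### API

Orientations are given as a rotation vector (axis times angle).
In Python, from workcell import get_obs, get_image, calibration, close_job, regions_of, place_of gives the robot as it stands.
- The arm moves only by the tool move_arm, never from a script. Its argument "deltas" is a list of rows, each a list of 5 numbers: the closure in counts, from 0 (fully open) to 255 (shut), then the shift along the tool's x, y, z in m, then the turn about the tool's z in rad. In form: [[grip, x, y, z, roll], ...]. A call has 1 to 5 rows; each row is the pose to reach, as a shift and turn from the pose commanded when the call began, along the tool's axes at that moment; what a row does not reach only later rows make up. A row lasts 1/12 s, in which the tool goes at most 41.7 mm and 7.16 degrees, less where a joint would pass 70% of its speed; a pose out of reach is approached as far as the arm can. A call with a gripper value outside its range is refused whole. The fingers move at their own pace and stop on an object; the grip force is fixed at half the most. Time passes only in rows, so rows that repeat a pose let the fingers close. It gives the time, the measured TCP pose, the force and the opening at its end, in the units of the state.
- get_obs(): the state, without advancing time (a new reading comes with each control period).
- get_image(name): name is "side" or "top"; returns the picture (420x560x3 uint8, blue, green, red); there is no depth.
- calibration(name): a dict with "intrinsics" (3x3 intrinsics, pixels), "world_to_cam" (4x4, takes a point from world to camera coordinates). Camera axes: x right, y down, z forward; pixel columns grow to the right and rows downward; lengths in mm; the calibration is good to about 2 mm. A picture is of the moment at which its call begins. calibration takes no time and is no camera call.
- close_job(): hands the job in, once; it reports no verdict.
Trained networks look in the newest picture that a camera, given by its name, has taken for a name from the list of things; names that differ only in an ending like _2 or _b are one class to them, and where a whole thing is asked for, a point or a joint stands for the part that bears it (a point fixed in the world has none). Each returns a list of dicts, best first, with "conf" (0 to 1); they miss things now and then, are a little off and sometimes report something else, mostly with a low value. They report only what shows in the picture. A call takes as long as a camera call. They do not tell look-alikes from the thing itself.
- regions_of(camera, name): "region" (420x560 bool, what is visible of it).
- place_of(camera, name): "location" ([x, y, z] in mm, in world coordinates, good to about 4 mm: a listed point, or the origin of a listed thing).
The state is a dict: "t": time; "qpos": joint angles; "qvel": joint speeds; "joint_torque": joint torques, N m; "ee_pos": TCP position; "orientation": TCP orientation; "ft_force": force on the tool from outside, world axes, zero at the start; "moment": the same for the moment, N m; "width": finger opening in mm.
Only numpy, scipy, OpenCV 4.12 (cv2) and the standard library are available. Lean on these libraries where they do the work, as an engineer would, in place of code of your own. Each camera call takes 0.05 s, during which the arm holds its last target.

## Working session

There is one attempt and no reset: what is moved stays moved. The work goes in short steps, Python scripts to look and compute and a tool call to move; the robot and the scene stay as the last step left them, time stands still between calls to the robot, and variables do not carry over. Pictures are saved under pics/ and viewed, and the job is handed in when it is done.

Besides the shell and the picture viewer there is one more tool, called after "Request:" as a command line: name --pt "numbers of a row" for each row, then --argument value for the rest. move_arm: Moves the arm, as the interface text tells. Its arguments: {"type":"object","properties":{"deltas":{"type":"array","items":{"type":"array","items":{"type":"number"}}}},"required":["deltas"]}

```bash
ls; mkdir -p pics; python3 - <<'E'
from workcell import *
import cv2
print(get_obs())
for n in ("side","top"):
    cv2.imwrite(f"pics/{n}0.png",get_image(n)); print(n,calibration(n))
    for k in ("cover","rack","nest","cover_heel","cover_toe","claws","catch_tip","oil_can","tape_roll","bush_tin"):
        try: print(k,[(round(d['conf'],2),[round(float(v)) for v in d['location']]) for d in place_of(n,k)])
        except Exception as e: print(k,e)
print(get_obs()['t'])
E
```

```text
pics
{'t': 0.0, 'qpos': array([-1.34698881e+00,  4.23845662e-01,  1.63067090e+00, -2.03000022e-05,
        1.08857855e+00, -1.90071580e-02]), 'qvel': array([ 7.34094415e-05, -2.35668269e-03,  1.83499193e-03,  1.79181430e-04,
        1.25848207e-03, -2.43181245e-03]), 'joint_torque': array([ 4.00897392e-03, -5.44619465e+01, -2.73664480e+01,  6.46917103e-02,
        2.29204382e-02, -1.26059895e-04]), 'ee_pos': array([ 150.17212309, -606.15380388,  235.9061674 ]), 'orientation': array([-3.11698439e+00, -3.80310013e-01,  2.69211084e-04]), 'ft_force': array([ 0.64050844,  0.35030061, -0.52785621]), 'moment': array([ 0.02443583, -0.00254249,  0.03646278]), 'width': 87.87730818110009}
side {'intrinsics': array([[477.10314509,   0.        , 277.93141038],
       [  0.        , 477.10314509, 199.41125129],
       [  0.        ,   0.        ,   1.        ]]), 'world_to_cam': array([[-9.99659037e-01, -2.60589207e-02, -1.65623128e-03,
         5.78881798e+02],
       [-1.33681008e-02,  5.65243243e-01, -8.24815962e-01,
         9.27574097e+01],
       [ 2.24299872e-02, -8.24512589e-01, -5.6539887
[... 857 characters left out ...]
-9.91379049e-01, -2.65252734e-02, -1.28312087e-01,
         6.09958544e+02],
       [ 1.28993961e-01, -2.58233851e-02, -9.91309089e-01,
         8.93563162e+02],
       [ 0.00000000e+00,  0.00000000e+00,  0.00000000e+00,
         1.00000000e+00]])}
cover [(0.82, [449, -173, 12]), (0.6, [605, -133, 60])]
rack [(0.62, [605, -132, 0])]
nest [(0.87, [572, 184, 3])]
cover_heel [(0.72, [603, -131, 116]), (0.61, [420, -132, 10]), (0.5, [602, -129, 11])]
cover_toe [(0.67, [486, -215, 15]), (0.64, [604, -128, 12])]
claws [(0.65, [622, 174, 28])]
catch_tip [(0.66, [537, 198, 25]), (0.43, [746, 25, 1])]
oil_can [(0.57, [745, 26, 4])]
tape_roll [(0.57, [395, 6, 4])]
bush_tin [(0.6, [773, -100, -4])]
1.1
```

View pics/side0.png

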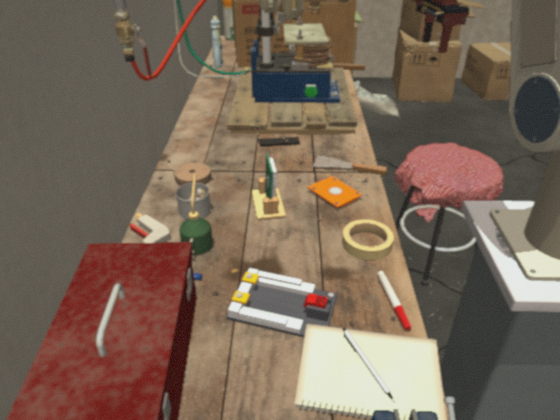

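View pics/top0.png

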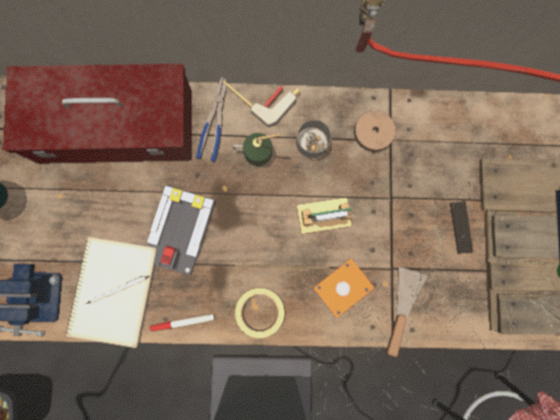

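Side view: the green cover stands in the rack at about (270,180), the orange look-alike lies at (335,190), the nest is at (285,300) and the green oil can at (196,232). In the top view they are at (325,215), (344,288), (180,230) and (257,149). I choose the one standing in the rack and check it in close crops.

```bash
python3 - <<'E'
import cv2,numpy as np
s=cv2.imread("pics/side0.png");t=cv2.imread("pics/top0.png")
a=cv2.resize(s[145:225,235:305],None,fx=5,fy=5,interpolation=cv2.INTER_CUBIC)
b=cv2.resize(t[185:245,285:365],None,fx=5,fy=5,interpolation=cv2.INTER_CUBIC)
c=np.zeros((400,760,3),np.uint8);c[:400,:350]=a;c[:300,355:755]=b;cv2.imwrite("pics/crop1.png",c)
a=cv2.resize(s[260:340,220:345],None,fx=3,fy=3,interpolation=cv2.INTER_CUBIC)
b=cv2.resize(t[175:285,140:225],None,fx=4,fy=4,interpolation=cv2.INTER_CUBIC)
c=np.zeros((440,760,3),np.uint8);c[:240,:375]=a;c[:440,380:720]=b;cv2.imwrite("pics/crop2.png",c)
E
```

```text
(no output)
```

View pics/crop1.png

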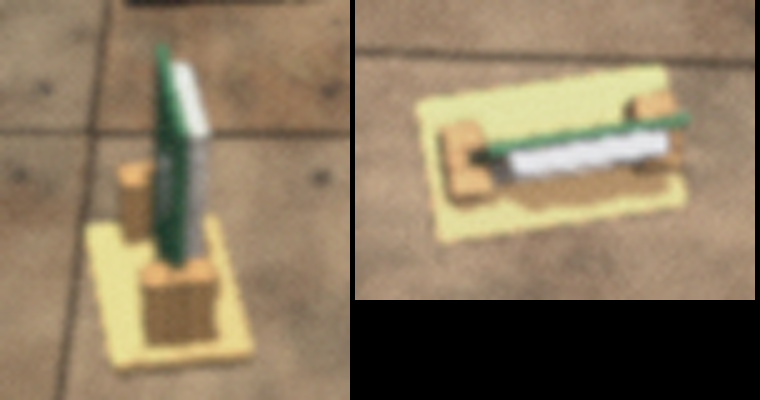

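View pics/crop2.png

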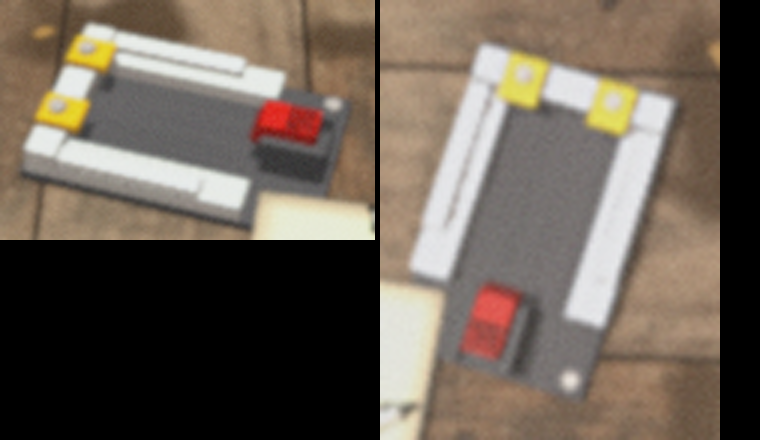

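The crops show the green plate upright in the rack, with its paint facing +x (away from the robot) and the bare rim facing the robot. It is the only green one, so that is the cover. Next I refine the nest, cover and rack poses by aligning known edges in both pictures.

```bash
cat > h.py <<'E'
import cv2,numpy as np
from workcell import *
from scipy.optimize import minimize
CAL={n:calibration(n) for n in("side","top")}
def proj(n,P):
    c=CAL[n];P=np.atleast_2d(P);q=P@c["world_to_cam"][:3,:3].T+c["world_to_cam"][:3,3]
    q=q@c["intrinsics"].T;return q[:,:2]/q[:,2:]
def back(n,uv,z):
    c=CAL[n];R=c["world_to_cam"][:3,:3];t=c["world_to_cam"][:3,3]
    d=R.T@np.linalg.inv(c["intrinsics"])@np.array([uv[0],uv[1],1.]);o=-R.T@t
    return o+d*(z-o[2])/d[2]
def place(P,x,y,yaw,z=0):
    c,s=np.cos(yaw),np.sin(yaw);P=np.atleast_2d(P)
    return P@np.array([[c,s,0],[-s,c,0],[0,0,1]])+[x,y,z]
def grad(im,sig=0.8):
    g=cv2.GaussianBlur(im.astype(np.float32),(0,0),sig)
    return np.sqrt(sum(cv2.Sobel(g[...,k],cv2.CV_32F,1,0)**2+cv2.Sobel(g[...,k],cv2.CV_32F,0,1)**2 for k in range(3)))
def samp(E,k=40):
    t=np.linspace(0,1,k)[:,None]
    return np.vstack([np.array(a)*(1-t)+np.array(b)*t for a,b in E])
def draw(im,n,E,p,f,x0,y0,w,h,col=(255,0,255)):
    o=cv2.resize(im[y0:y0+h,x0:x0+w],None,fx=f,fy=f,interpolation=cv2.INTER_CUBIC)
    for a,b in E:
        q=proj(n,place(np.array([a,b],float),*p));q=((q-[x0,y0]+.5)*f-.5)
        cv2.line(o,tuple(int(v) for v in q[0]),tuple(int(v) for v in q[1]),col,1,cv2.LINE_AA)
    return o
NEST=[]
for s in(1,-1):
    NEST+=[((-30,54*s,24),(53,54*s,24)),((-54,54*s,18),(-30,54*s,18)),((-54,33*s,18),(44,33*s,18)),((-54,33*s,18),(-54,54*s,18)),((-30,42*s,24),(46,42*s,24)),
     ((46,14*s,33),(46,36*s,33))]
NEST+=[((-96,-54,8),(-54,-54,8)),((-96,-54,8),(-96,54,8))]
CW=[((-52,-40),(-52,40))]
RACK=[((-32,-56,8),(32,-56,8)),((-32,56,8),(32,56,8)),((-32,-56,8),(-32,56,8)),((32,-56,8),(32,56,8))]
COV=[((2.5,-40,112),(2.5,40,112)),((-2.5,-40,112),(-2.5,40,112)),((-11.5,-31,106),(-11.5,31,106)),((2.5,-40,45),(2.5,-40,112)),((2.5,40,45),(2.5,40,112))]
E
python3 - <<'E'
from h import *
ims={n:np.mean([get_image(n).astype(np.float32) for _ in range(3)],0) for n in("side","top")}
for n in ims: cv2.imwrite(f"pics/{n}avg.png",ims[n])
def fit(E,p0,dr,cams=("side","top")):
    S=samp(E);G={n:cv2.copyMakeBorder(grad(ims[n]),0,0,0,0,cv2.BORDER_REPLICATE) for n in cams}
    def f(p):
        v=0
        for n in cams:
            q=proj(n,place(S,*p)).astype(np.float32)
            v-=np.sqrt(cv2.remap(G[n],q[:,0].reshape(-1,1),q[:,1].reshape(-1,1),cv2.INTER_LINEAR)).mean()
        return v
    best=None
    for dx in(-5,0,5):
        for dy in(-5,0,5):
            for da in(-.06,0,.06):
                r=minimize(f,[p0[0]+dx,p0[1]+dy,p0[2]+da],method="Nelder-Mead",options=dict(initial_simplex=np.array([p0]*4)+[dx,dy,da]+np.array([[0,0,0],[3,0,0],[0,3,0],[0,0,.04]]),xatol=.01,fatol=1e-3))
                if best is None or r.fun<best.fun:best=r
    return best.x,best.fun
for nm,E,p0 in(("nest",NEST,(572.5,183.5,-.24)),("rack",RACK,(604.5,-131,.13)),("cov",COV,(604,-131,.13))):
    for cams in(("side","top"),("side",),("top",)):
        p,v=fit(E,p0,0,cams);print(nm,cams,p.round(2)[:2],round(np.degrees(p[2]),2),round(float(v),2))
        if len(cams)==2:
            x=(215,255,130,90) if nm=="nest" else (230,140,80,90)
            y=(135,170,95,115) if nm=="nest" else (285,180,80,70)
            a=draw(ims["side"],"side",E,p,3 if nm=="nest" else 4.5,*x);b=draw(ims["top"],"top",E,p,4,*y)
            c=np.zeros((470,800,3),np.float32);c[:a.shape[0],:a.shape[1]]=a;c[:b.shape[0],400:400+b.shape[1]]=b
            cv2.imwrite(f"pics/fit_{nm}.png",c)
E
```

```text
nest ('side', 'top') [575.26 183.52] -15.51 -35.17
nest ('side',) [574.62 183.7 ] -15.47 -18.11
nest ('top',) [576.  183.3] -15.51 -17.23
rack ('side', 'top') [ 606.24 -129.  ] 10.08 -30.73
rack ('side',) [ 605.59 -127.03] 9.99 -16.07
rack ('top',) [ 606.64 -129.89] 9.96 -15.13
cov ('side', 'top') [ 600.83 -127.38] 11.29 -35.59
cov ('side',) [ 600.42 -124.55] 12.95 -17.82
cov ('top',) [ 601.14 -128.  ] 9.67 -18.07[ WARN:0@6.163] global loadsave.cpp:1063 imwrite_ Unsupported depth image for selected encoder is fallbacked to CV_8U.
```

View pics/fit_nest.png

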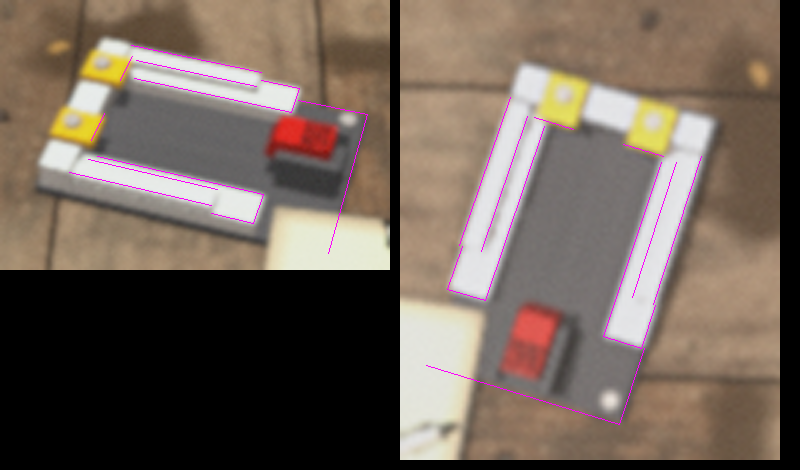

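View pics/fit_cov.png

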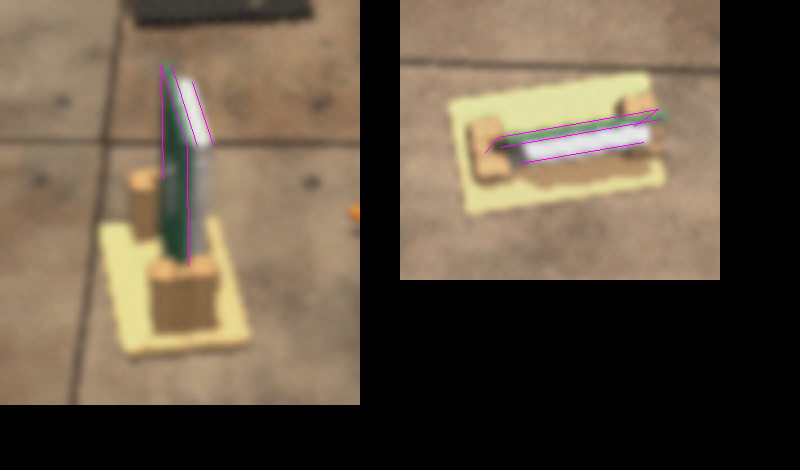

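View pics/fit_rack.png

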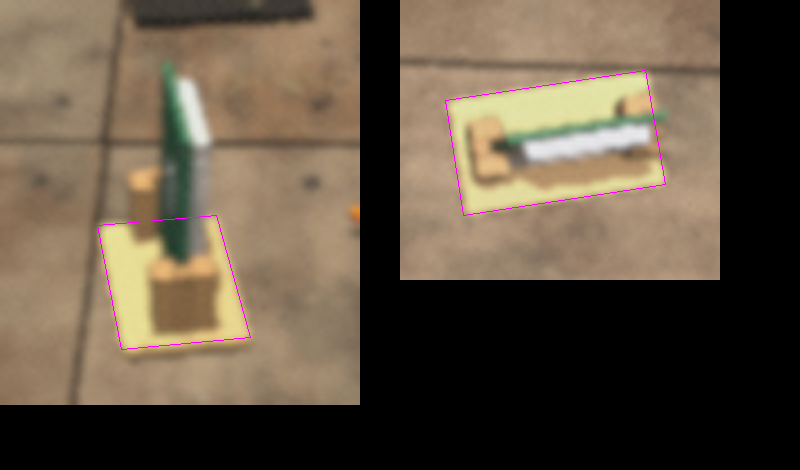

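```bash
cat > d.py <<'E'
import numpy as np,sys
from workcell import get_obs
from scipy.spatial.transform import Rotation as Ro
def st():
    o=get_obs();R=Ro.from_rotvec(o["orientation"]).as_matrix();az=np.degrees(np.arctan2(R[1,1],R[0,1]))
    return o,R,az
def delta(x,y,z,azy):
    o,R,az=st()
    d=R.T@(np.array([x,y,z])-o["ee_pos"]);r=-np.radians((azy-az+180)%360-180)
    print("t %.2f ee %s az %.2f tilt %.4f F %s w %.1f q %s"%(o["t"],o["ee_pos"].round(1),az,R[2,2],o["ft_force"].round(1),o["width"],o["qpos"].round(2)))
    print("delta m",(d/1000).round(4),"roll",round(r,4))
NO=np.array([575.3,183.5]);NA=np.radians(-15.5)
def nest(x,y):
    c,s=np.cos(NA),np.sin(NA);return NO+[c*x-s*y,s*x+c*y]
def tonest(p):
    d=np.array(p[:2])-NO;c,s=np.cos(NA),np.sin(NA);return np.array([c*d[0]+s*d[1],-s*d[0]+c*d[1]])
if __name__=="__main__":
    a=[float(v) for v in sys.argv[2:]]
    if sys.argv[1]=="w": delta(*a)
    else: # n x y z azrel
        p=nest(a[0],a[1]);delta(p[0],p[1],a[2],np.degrees(NA)+a[3])
    print("nest coords of tcp",tonest(get_obs()["ee_pos"]).round(1))
E
python3 d.py w 597 -131.5 190 10
```

```text
t 1.40 ee [ 150.3 -606.6  236.7] az -76.09 tilt -1.0000 F [0.4 0.3 0.4] w 87.9 q [-1.35  0.42  1.63 -0.    1.09 -0.02]
delta m [ 0.5479 -0.3538  0.0467] roll -1.5025
nest coords of tcp [-198.4 -875. ]
```

Request:
move_arm --pt "0 0.548 -0.354 0.047 -1.502" --pt "0 0.548 -0.354 0.047 -1.502" --pt "0 0.548 -0.354 0.047 -1.502" --pt "0 0.548 -0.354 0.047 -1.502" --pt "0 0.548 -0.354 0.047 -1.502"

```text
t: 1.82
ee_pos: [293.5, -453.8, 221.7]
orientation: [2.846, 1.328, 0.0]
ft_force: [-0.7, -0.5, 0.3]
width: 87.7
```

```bash
python3 d.py w 597 -131.5 190 10
```

```text
t 1.82 ee [ 293.5 -453.8  221.7] az -39.96 tilt -1.0000 F [-0.7 -0.5  0.3] w 87.7 q [-1.02  0.32  1.83  0.    0.99 -0.32]
delta m [0.442  0.0256 0.0317] roll -0.872
nest coords of tcp [-101.3 -689.5]
```

Request:
move_arm --pt "0 0.442 0.026 0.032 -0.872" --pt "0 0.442 0.026 0.032 -0.872" --pt "0 0.442 0.026 0.032 -0.872" --pt "0 0.442 0.026 0.032 -0.872" --pt "0 0.442 0.026 0.032 -0.872"

```text
t: 2.23
ee_pos: [437.2, -303.3, 206.9]
orientation: [2.299, 2.14, 0.0]
ft_force: [0.1, -0.2, -0.4]
width: 87.8
```

```bash
python3 d.py w 597 -131.5 190 10
```

```text
t 2.23 ee [ 437.2 -303.3  206.9] az -4.12 tilt -1.0000 F [ 0.1 -0.2 -0.4] w 87.8 q [-0.63  0.33  1.86 -0.    0.95 -0.56]
delta m [0.1828 0.147  0.0169] roll -0.2465
nest coords of tcp [  -3. -506.]
```

Request:
move_arm --pt "0 0.183 0.147 0.017 -0.2465" --pt "0 0.183 0.147 0.017 -0.2465" --pt "0 0.183 0.147 0.017 -0.2465" --pt "0 0.183 0.147 0.017 -0.2465" --pt "0 0.183 0.147 0.017 -0.2465"

```text
t: 2.65
ee_pos: [579.6, -151.7, 191.7]
orientation: [2.026, 2.401, 0.0]
ft_force: [0.6, -0.2, -0.2]
width: 87.7
```

```bash
python3 d.py w 597 -131.5 190 10
```

```text
t 2.65 ee [ 579.6 -151.7  191.7] az 9.67 tilt -1.0000 F [ 0.6 -0.2 -0.2] w 87.7 q [-0.28  0.44  1.72 -0.    0.98 -0.44]
delta m [0.017  0.0205 0.0017] roll -0.0057
nest coords of tcp [  93.8 -321.8]
```

Request:
move_arm --pt "0 0.017 0.0205 0.0017 -0.0057" --pt "0 0.017 0.0205 0.03 -0.0057" --pt "0 0.017 0.0205 0.06 -0.0057" --pt "0 0.017 0.0205 0.0877 -0.0057" --pt "0 0.017 0.0205 0.0877 -0.0057"

```text
t: 3.07
ee_pos: [592.4, -132.1, 98.9]
orientation: [-2.014, -2.401, 0.006]
ft_force: [-1.4, 0.1, -0.4]
width: 87.7
```

```bash
python3 d.py w 597 -131.5 104 10; python3 - <<'E'
from h import *
a=get_image("side")[120:220,225:315];b=get_image("top")[170:250,275:375]
c=np.zeros((500,800,3),np.uint8);a=cv2.resize(a,None,fx=4.4,fy=4.4);b=cv2.resize(b,None,fx=4,fy=4);c[:a.shape[0],:a.shape[1]]=a;c[:b.shape[0],400:400+b.shape[1]]=b
cv2.imwrite("pics/g1.png",c)
E
```

```text
t 3.07 ee [ 592.4 -132.1   98.9] az 10.02 tilt -1.0000 F [-1.4  0.1 -0.4] w 87.7 q [-0.24  0.58  1.74 -0.    0.83 -0.41]
delta m [-0.0002  0.0046 -0.0051] roll 0.0004
nest coords of tcp [ 100.8 -299.6]
```

View pics/g1.png

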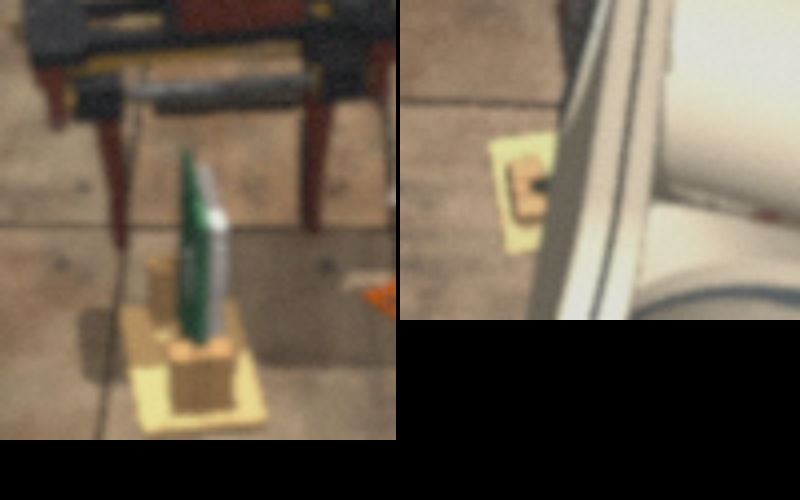

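The side view shows the cover upright between the open fingers at about (115..315, 120..240) in the crop. I settle for a moment and then close.

Request:
move_arm --pt "0 0 0 0 0" --pt "0 0 0 0 0"

```text
t: 3.33
ee_pos: [597.0, -133.8, 106.0]
orientation: [2.018, 2.404, 0.002]
ft_force: [-0.2, 0.3, 0.1]
width: 87.9
```

```bash
python3 d.py w 597 -131.5 104 10
```

```text
t 3.33 ee [ 597.  -133.8  106. ] az 9.96 tilt -1.0000 F [-0.2  0.3  0.1] w 87.9 q [-0.24  0.57  1.74  0.    0.83 -0.41]
delta m [0.0023 0.0004 0.002 ] roll -0.0007
nest coords of tcp [ 105.7 -300. ]
```

Request:
move_arm --pt "100 0.002 0 0.002 0" --pt "170 0.002 0 0.002 0" --pt "200 0.002 0 0.002 0" --pt "205 0.002 0 0.002 0" --pt "205 0.002 0 0.002 0"

```text
t: 3.75
ee_pos: [595.5, -131.4, 102.2]
orientation: [2.02, 2.406, 0.0]
ft_force: [-0.2, 0.3, -0.3]
width: 58.0
```

Request:
move_arm --pt "205 0 0 0 0" --pt "205 0 0 0 0" --pt "205 0 0 0 0" --pt "205 0 0 0 0" --pt "205 0 0 0 0"

```text
t: 4.17
ee_pos: [595.4, -131.4, 101.9]
orientation: [-2.02, -2.406, 0.0]
ft_force: [-0.6, -0.5, -0.5]
width: 24.5
```

```bash
python3 d.py w 597 -131.5 104 10;python3 - <<'E'
from h import *
a=get_image("side")[120:220,225:315]
cv2.imwrite("pics/g2.png",cv2.resize(a,None,fx=5,fy=5))
E
```

```text
t 4.17 ee [ 595.4 -131.4  101.9] az 9.98 tilt -1.0000 F [-0.6 -0.5 -0.5] w 24.5 q [-0.24  0.58  1.74 -0.    0.82 -0.41]
delta m [-0.0004  0.0016 -0.0021] roll -0.0004
nest coords of tcp [ 103.5 -298.1]
```

View pics/g2.png

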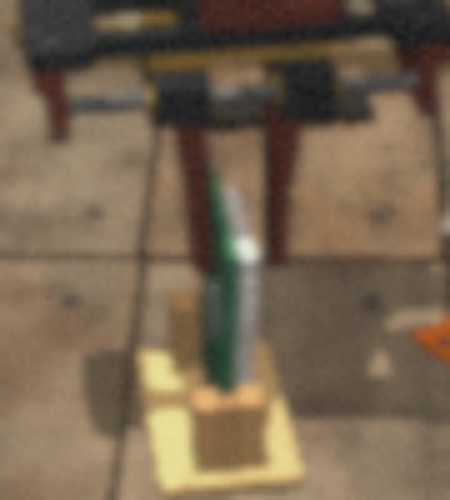

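Request:
move_arm --pt "205 0 0.0015 0 0" --pt "225 0 0.0015 0 0" --pt "255 0 0.0015 0 0" --pt "255 0 0.0015 0 0" --pt "255 0 0.0015 0 0"

```text
t: 4.63
ee_pos: [597.7, -131.0, 102.1]
orientation: [2.019, 2.405, 0.002]
ft_force: [4.7, 1.1, -2.1]
width: 14.1
```

```bash
python3 d.py w 597 -131.5 104 10
```

```text
t 4.63 ee [ 597.7 -131.   102.1] az 9.98 tilt -1.0000 F [ 4.7  1.1 -2.1] w 14.1 q [-0.24  0.58  1.74  0.    0.82 -0.41]
delta m [-0.0004 -0.0007 -0.0019] roll -0.0003
nest coords of tcp [ 105.6 -297.1]
```

Request:
move_arm --pt "255 0 0 0 0" --pt "255 0 0.0005 -0.012 0" --pt "255 0 0.0005 -0.03 0" --pt "255 0 0.0005 -0.05 0" --pt "255 0 0.0005 -0.07 0"

```text
t: 5.05
ee_pos: [595.7, -130.9, 171.7]
orientation: [-2.017, -2.404, 0.004]
ft_force: [-0.2, 0.7, -2.7]
width: 13.9
```

```bash
python3 d.py n 30 0 172 0
```

```text
t 5.05 ee [ 595.7 -130.9  171.7] az 9.99 tilt -1.0000 F [-0.2  0.7 -2.7] w 13.9 q [-0.24  0.48  1.71 -0.    0.96 -0.41]
delta m [ 3.002e-01  6.160e-02 -2.000e-04] roll 0.4449
nest coords of tcp [ 103.6 -297.5]
```

Request:
move_arm --pt "255 0.3 0.062 0 0.445" --pt "255 0.3 0.062 0 0.445" --pt "255 0.3 0.062 0 0.445" --pt "255 0.3 0.062 0 0.445" --pt "255 0.3 0.062 0 0.445"

```text
t: 5.47
ee_pos: [601.8, 71.8, 171.4]
orientation: [-2.505, -1.893, 0.005]
ft_force: [1.1, -0.1, -3.1]
width: 13.8
```

```bash
python3 d.py n 32 0 160 0
```

```text
t 5.47 ee [601.8  71.8 171.4] az -15.84 tilt -1.0000 F [ 1.1 -0.1 -3.1] w 13.8 q [ 0.1   0.48  1.72 -0.    0.95  0.38]
delta m [ 0.1005 -0.0239  0.0113] roll -0.006
nest coords of tcp [  55.4 -100.6]
```

Request:
move_arm --pt "255 0.1005 -0.024 0.011 -0.006" --pt "255 0.1005 -0.024 0.011 -0.006" --pt "255 0.1005 -0.024 0.021 -0.006" --pt "255 0.1005 -0.024 0.021 -0.006" --pt "255 0.1005 -0.024 0.021 -0.006"

```text
t: 5.88
ee_pos: [605.3, 174.4, 149.5]
orientation: [-2.492, -1.911, 0.007]
ft_force: [-0.5, -0.4, -2.6]
width: 13.5
```

```bash
python3 d.py n 32 0 150 0; python3 - <<'E'
from h import *
a=get_image("side")[200:350,190:350];b=get_image("top")[150:290,110:260]
cv2.imwrite("pics/n1.png",cv2.resize(a,None,fx=4,fy=4));cv2.imwrite("pics/n1t.png",cv2.resize(b,None,fx=4,fy=4))
print(place_of("side","cover_toe")[:2],place_of("side","cover_heel")[:2])
E
```

```text
t 5.88 ee [605.3 174.4 149.5] az -15.02 tilt -1.0000 F [-0.5 -0.4 -2.6] w 13.5 q [ 0.26  0.54  1.67 -0.    0.94  0.52]
delta m [ 0.0007  0.0007 -0.0005] roll 0.0084
nest coords of tcp [31.3 -0.7]
[{'location': [485.0, -211.9, 13.1], 'conf': 0.72}, {'location': [610.0, 170.2, 51.5], 'conf': 0.66}] [{'location': [609.2, 171.4, 161.6], 'conf': 0.98}, {'location': [414.8, -130.2, 14.9], 'conf': 0.95}]
```

View pics/n1.png

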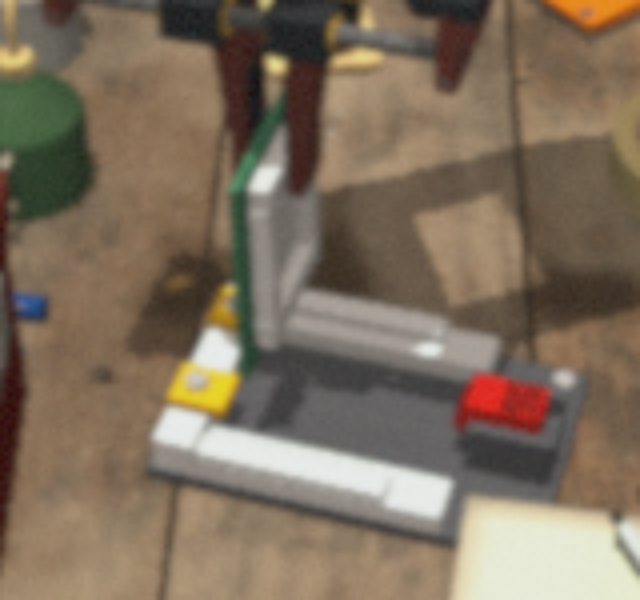

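View pics/n1t.png

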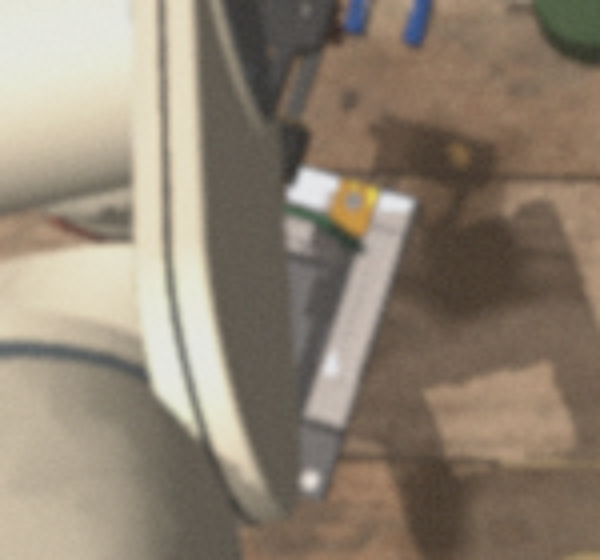

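```bash
cat > fc.py <<'E'
from h import *
from d import nest,tonest,st,NA
def covE(tilt=0):
    # upright cover, frame: X=cover normal(+paint), Y, Z up from toe
    E=[]
    for x in(2.5,-2.5):
        E+=[((x,40,2),(x,40,103)),((x,-40,0),(x,40,0))]
    E+=[((-2.5,40,104),(-2.5,31,104)),((-11.5,31,12),(-11.5,31,98)),((-11.5,-31,30),(-11.5,-31,72)),((-2.5,31,12),(-2.5,31,98)),((-11.5,31,98),(-11.5,22,98)),((-2.5,40,0),(-2.5,33,0))]
    return E
if __name__=="__main__":
    im=get_image("side");G=np.sqrt(grad(im));o,R,az=st();yaw=np.radians(az)
    t=tonest(o["ee_pos"]);z0=o["ee_pos"][2]-94
    S=samp(covE())
    def f(p):
        w=nest(p[0],p[1]);q=proj("side",place(S,w[0],w[1],yaw,p[2])).astype(np.float32)
        return -cv2.remap(G,q[:,0].reshape(-1,1),q[:,1].reshape(-1,1),cv2.INTER_LINEAR).mean()
    best=[]
    for a in(-3,0,3):
        for b in(-4,0,4):
            for c in(-4,0,4):
                p0=np.array([t[0]+4.5+a,t[1]+b,z0+c])
                r=minimize(f,p0,method="Nelder-Mead",options=dict(initial_simplex=np.array([p0,p0+[2,0,0],p0+[0,2,0],p0+[0,0,2]])))
                best.append((r.fun,*r.x.round(1)))
    best.sort();print("tcp nest",t.round(1),"z0",z0,[tuple(float(v) for v in b) for b in best[:3]])
    w=nest(*best[0][1:3]);cv2.imwrite("pics/fc.png",draw(im,"side",covE(),(w[0],w[1],yaw,best[0][3]),5,230,205,70,110))
    from itertools import product
E
python3 fc.py
```

```text
tcp nest [33.8 -2. ] z0 57.30204864400784 [(-15.157160758972168, 43.4, -20.7, 40.6), (-15.156702041625977, 43.5, -20.8, 40.4), (-15.156682014465332, 43.7, -21.5, 39.9)]
```

View pics/fc.png

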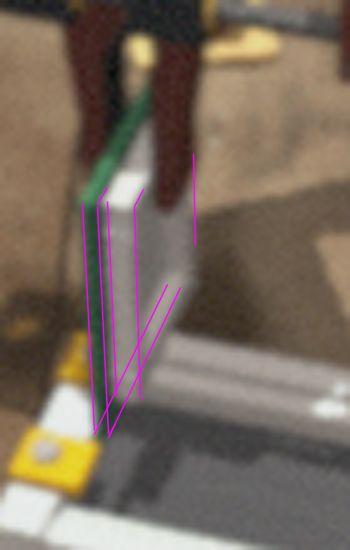

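```bash
python3 - <<'E'
from fc import *
o,R,az=st();print(o["ee_pos"],az)
for y in(-40,-42):
  for z in(57,161): 
    w=nest(40,y);print(y,z,((proj("top",[w[0],w[1],z])-[110,150]+.5)*4))
for n in("side",):
    im=get_image(n);G=np.sqrt(grad(im));yaw=np.radians(az)
    S=samp(covE())
    for z0 in(55.3,57.3,59.3):
        def f(p):
            w=nest(p[0],p[1]);q=proj(n,place(S,w[0],w[1],yaw,z0)).astype(np.float32)
            return -cv2.remap(G,q[:,0].reshape(-1,1),q[:,1].reshape(-1,1),cv2.INTER_LINEAR).mean()
        b=min((float(f((x,y))),float(x),float(y)) for x in np.arange(33,46,.5) for y in np.arange(-9,9,.5));print(z0,b)
        if z0==57.3:
            w=nest(*b[1:]);cv2.imwrite("pics/fc2.png",draw(im,"side",covE(),(w[0],w[1],yaw,z0),5,230,205,70,110))
b=get_image("top")[150:290,110:260];b=cv2.resize(b,None,fx=4,fy=4)
E
```

```text
[607.29588186 172.51600146 151.30204864] -15.268732391633693
-40 57 [[361.05727648 244.26950703]]
-40 161 [[327.86163464 215.47734999]]
-42 57 [[364.74799573 245.39205468]]
-42 161 [[332.02231803 216.74239566]]
55.3 (-15.046545028686523, 37.5, -6.0)
57.3 (-15.016140937805176, 37.0, -4.0)
59.3 (-14.995220184326172, 36.0, -2.0)
```

View pics/fc2.png

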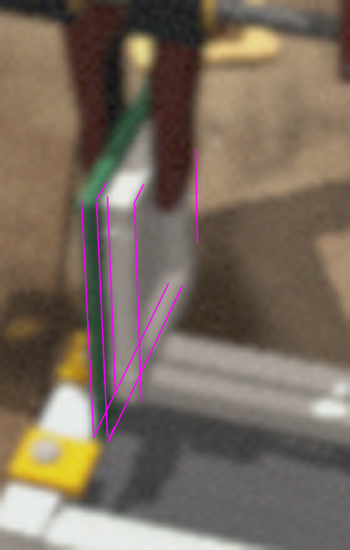

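Top crop: the cover's toe corner is at (362,248), which puts the cover at nest y ≈ -2 to -4. I shift +3 mm and lower to just above the walls.

Request:
move_arm --pt "255 0.003 -0.001 0.01 0.004" --pt "255 0.003 -0.001 0.02 0.004" --pt "255 0.003 -0.001 0.029 0.004" --pt "255 0.003 -0.001 0.029 0.004" --pt "255 0.003 -0.001 0.029 0.004"

```text
t: 6.65
ee_pos: [606.2, 176.9, 120.6]
orientation: [-2.498, -1.903, 0.004]
ft_force: [0.1, 0.2, -3.1]
width: 14.2
```

```bash
python3 d.py n 33 0 122 0; python3 - <<'E'
from h import *
a=get_image("side")[225:345,210:340];b=get_image("top")[165:265,170:225]
cv2.imwrite("pics/n2.png",cv2.resize(a,None,fx=6,fy=5,interpolation=cv2.INTER_CUBIC));cv2.imwrite("pics/n2t.png",cv2.resize(b,None,fx=6,fy=6,interpolation=cv2.INTER_CUBIC))
E
```

```text
t 6.65 ee [606.2 176.9 120.6] az -15.40 tilt -1.0000 F [ 0.1  0.2 -3.1] w 14.2 q [ 0.27  0.58  1.68 -0.    0.88  0.53]
delta m [-0.0019  0.0015 -0.0014] roll 0.0018
nest coords of tcp [31.5  1.9]
```

View pics/n2.png

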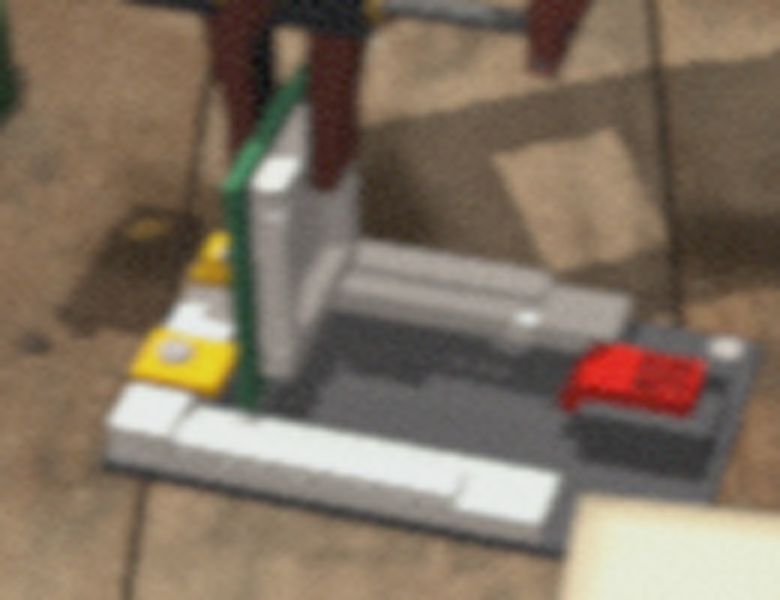

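View pics/n2t.png

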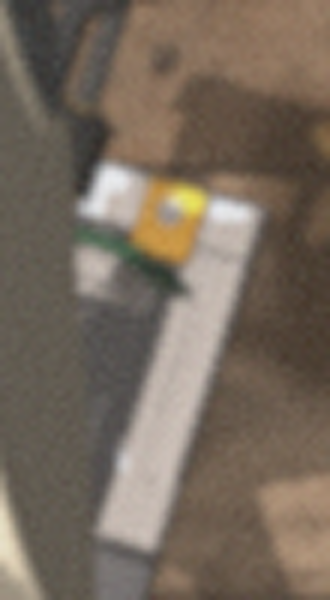

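```bash
python3 - <<'E'
from fc import *
for u in((190,293),(186,292)):
    print(tonest(back("top",((u[0]+.5)/6-.5+170,(u[1]+.5)/6-.5+165),27)).round(1))
for u in((248,408),(258,405)): # side near toe corner
    print(tonest(back("side",((u[0]+.5)/6-.5+210,(u[1]+.5)/5-.5+225),27)).round(1))
E
```

```text
[ 37.5 -39.6]
[ 37.4 -38.1]
[35.3 37.9]
[33.  35.7]
```

Request:
move_arm --pt "255 0 0 0 0" --pt "255 0 0 0.002 0" --pt "255 0 0 0.003 0" --pt "255 0 0 0.004 0" --pt "255 0 0 0.004 0"

```text
t: 7.17
ee_pos: [606.9, 177.1, 117.8]
orientation: [-2.499, -1.904, 0.0]
ft_force: [-1.0, -0.4, -3.2]
width: 13.8
```

```bash
python3 d.py n 33 0 112 0
```

```text
t 7.17 ee [606.9 177.1 117.8] az -15.40 tilt -1.0000 F [-1.  -0.4 -3.2] w 13.8 q [ 0.27  0.58  1.68 -0.    0.88  0.53]
delta m [-0.0023  0.0009  0.0058] roll 0.0018
nest coords of tcp [32.1  2.3]
```

Request:
move_arm --pt "255 0 0 0.001 0.0015" --pt "255 0 0 0.002 0.0015" --pt "255 0 0 0.003 0.0015" --pt "255 0 0 0.003 0.0015"

```text
t: 7.5
ee_pos: [606.9, 177.1, 114.7]
orientation: [-2.5, -1.902, 0.001]
ft_force: [0.0, -0.2, -2.7]
width: 13.5
```

```bash
python3 d.py n 33 0 112 0
```

```text
t 7.50 ee [606.9 177.1 114.7] az -15.49 tilt -1.0000 F [ 0.  -0.2 -2.7] w 13.5 q [ 0.27  0.59  1.69 -0.    0.87  0.54]
delta m [-0.0022  0.0008  0.0027] roll 0.0002
nest coords of tcp [32.2  2.2]
```

Below the wall tops with no contact. I probe the side play.

Request:
move_arm --pt "255 0.0005 0 0 0" --pt "255 0.001 0 0 0" --pt "255 0.0015 0 0 0" --pt "255 0.0015 0 0 0"

```text
t: 7.83
ee_pos: [607.5, 178.7, 115.0]
orientation: [2.5, 1.902, 0.0]
ft_force: [-0.1, -0.0, -1.4]
width: 13.8
```

Request:
move_arm --pt "255 -0.0015 0 0 0" --pt "255 -0.0025 0 0 0" --pt "255 -0.003 0 0 0" --pt "255 -0.003 0 0 0"

```text
t: 8.17
ee_pos: [606.5, 175.5, 115.0]
orientation: [-2.501, -1.902, 0.0]
ft_force: [0.6, -0.4, -2.4]
width: 13.8
```

Request:
move_arm --pt "255 0.0015 0 0.001 0" --pt "255 0.0015 0 0.002 0" --pt "255 0.0015 0 0.003 0" --pt "255 0.0015 0 0.003 0"

```text
t: 8.5
ee_pos: [607.4, 177.1, 112.8]
orientation: [2.5, 1.902, 0.001]
ft_force: [-1.4, -1.1, 5.2]
width: 13.9
```

Toe touches down on the ledge (+5 N up). Now I release while easing the tool toward the catch, so the cover leans on the catch-side finger.

Request:
move_arm --pt "150 0 -0.001 0 0" --pt "150 0 -0.003 0 0" --pt "150 0 -0.006 0.002 0" --pt "150 0 -0.009 0.004 0" --pt "150 0 -0.011 0.006 0"

```text
t: 8.92
ee_pos: [595.7, 180.2, 105.6]
orientation: [-2.5, -1.902, 0.001]
ft_force: [-0.4, 0.3, 0.4]
width: 36.4
```

```bash
cat > v.py <<'E'
from h import *
import sys
n=sys.argv[1];a=get_image("side")[215:345,205:345]
cv2.imwrite(f"pics/{n}.png",cv2.resize(a,None,fx=5,fy=4.5,interpolation=cv2.INTER_CUBIC))
E
python3 d.py n 33 0 112 0; python3 v.py r1
```

```text
t 8.92 ee [595.7 180.2 105.6] az -15.48 tilt -1.0000 F [-0.4  0.3  0.4] w 36.4 q [0.27 0.59 1.71 0.   0.84 0.54]
delta m [-0.0023  0.0124 -0.0064] roll 0.0004
nest coords of tcp [20.5  2.3]
```

View pics/r1.png

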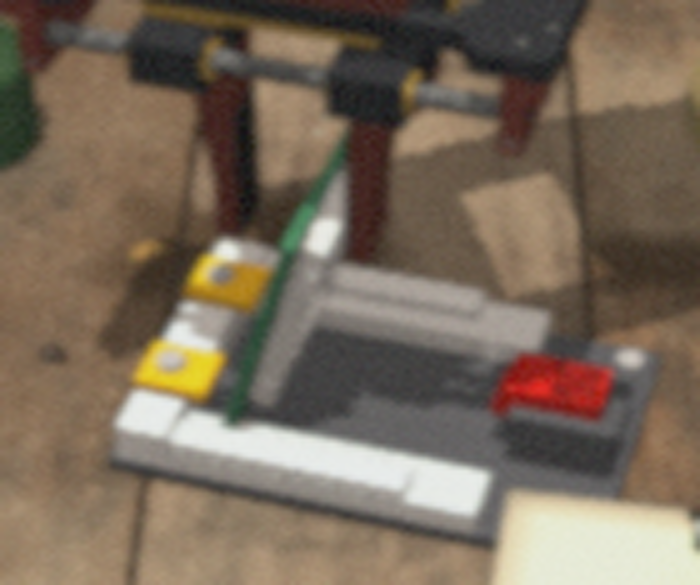

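The cover leans toward the catch on the finger, its toe still by the claws at (235,415). I keep lowering it.

Request:
move_arm --pt "20 0 -0.001 0.005 0" --pt "20 0 -0.004 0.011 0" --pt "20 0 -0.008 0.016 0" --pt "20 0 -0.012 0.021 0" --pt "20 0 -0.015 0.026 0"

```text
t: 9.38
ee_pos: [580.9, 184.1, 79.0]
orientation: [-2.5, -1.902, 0.002]
ft_force: [-1.2, 0.3, 0.6]
width: 66.1
```

```bash
python3 d.py n 33 0 112 0; python3 v.py r2
```

```text
t 9.38 ee [580.9 184.1  79. ] az -15.49 tilt -1.0000 F [-1.2  0.3  0.6] w 66.1 q [0.29 0.61 1.75 0.   0.78 0.56]
delta m [-0.0021  0.0277 -0.033 ] roll 0.0002
nest coords of tcp [5.2 2. ]
```

View pics/r2.png

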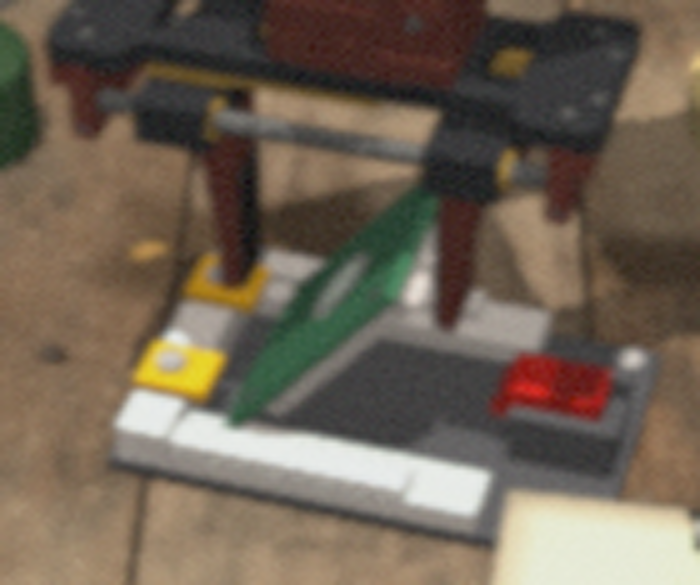

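Request:
move_arm --pt "10 0 -0.003 0.004 0" --pt "10 0 -0.006 0.008 0" --pt "10 0 -0.009 0.012 0" --pt "10 0 -0.012 0.015 0" --pt "10 0 -0.015 0.017 0"

```text
t: 9.85
ee_pos: [567.0, 188.0, 62.4]
orientation: [-2.5, -1.902, 0.001]
ft_force: [-1.4, -0.3, -0.8]
width: 84.1
```

```bash
python3 d.py n 33 0 112 0; python3 v.py r3
```

```text
t 9.85 ee [567.  188.   62.4] az -15.49 tilt -1.0000 F [-1.4 -0.3 -0.8] w 84.1 q [0.3  0.62 1.78 0.   0.74 0.57]
delta m [-0.0021  0.0422 -0.0496] roll 0.0002
nest coords of tcp [-9.2  2.1]
```

View pics/r3.png

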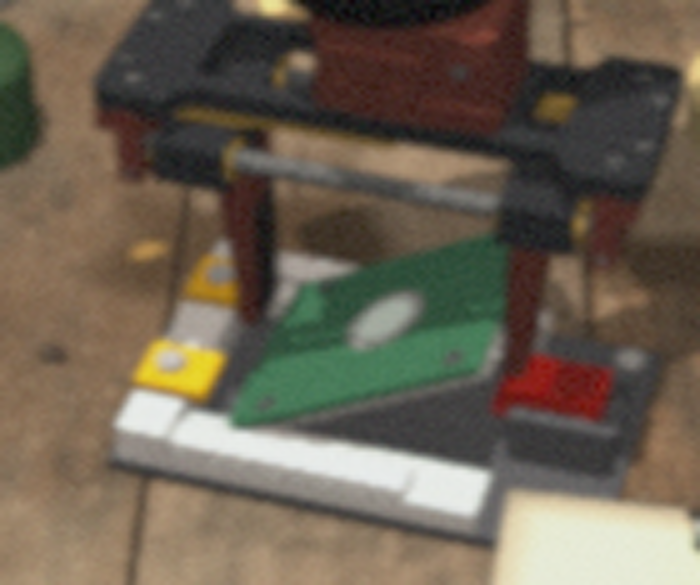

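Request:
move_arm --pt "0 0 -0.002 0.001 0" --pt "0 0 -0.004 0.002 0" --pt "0 0 -0.006 0.003 0" --pt "0 0 -0.009 0.003 0" --pt "0 0 -0.012 0.003 0"

```text
t: 10.32
ee_pos: [556.0, 191.3, 60.1]
orientation: [2.5, 1.902, 0.001]
ft_force: [-0.4, 0.2, 0.4]
width: 87.8
```

```bash
python3 d.py n 33 0 112 0; python3 v.py r4
```

```text
t 10.32 ee [556.  191.3  60.1] az -15.49 tilt -1.0000 F [-0.4  0.2  0.4] w 87.8 q [ 0.31  0.62  1.8  -0.    0.72  0.58]
delta m [-0.0024  0.0537 -0.0518] roll 0.0001
nest coords of tcp [-20.7   2.4]
```

View pics/r4.png

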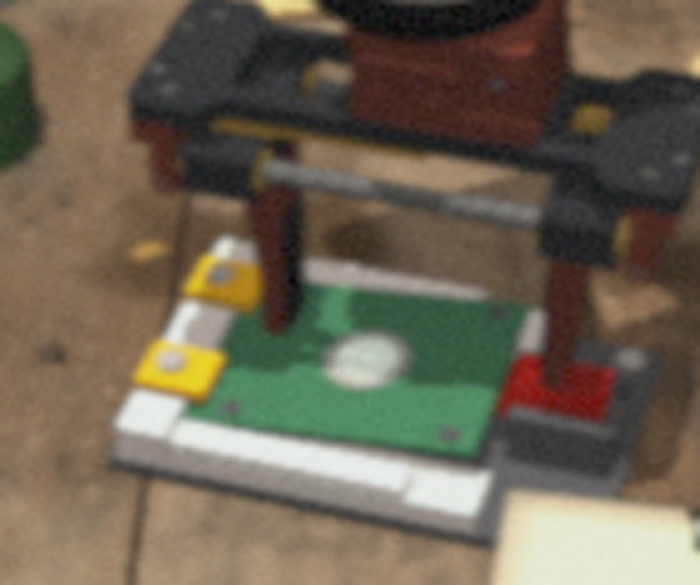

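The cover has dropped paint up, its toe under both claws and its heel resting on the red catch. I raise, turn 90° and straddle the catch behind the heel to feel the toe against its stop.

Request:
move_arm --pt "0 0 0 -0.03 0" --pt "122 0 0 -0.035 -0.12" --pt "122 0 0 -0.035 -0.24" --pt "122 0 0 -0.035 -0.36" --pt "122 0 0 -0.035 -0.48"

```text
t: 10.78
ee_pos: [556.2, 191.4, 95.5]
orientation: [1.969, 2.447, 0.001]
ft_force: [-0.6, 0.1, -0.6]
width: 64.4
```

```bash
python3 d.py n -68 0 90 90; python3 v.py r5
```

```text
t 10.78 ee [556.2 191.4  95.5] az 12.36 tilt -1.0000 F [-0.6  0.1 -0.6] w 64.4 q [ 0.31  0.56  1.8  -0.    0.78  0.1 ]
delta m [ 0.02   -0.0431  0.0054] roll -1.0846
nest coords of tcp [-20.5   2.5]
```

View pics/r5.png

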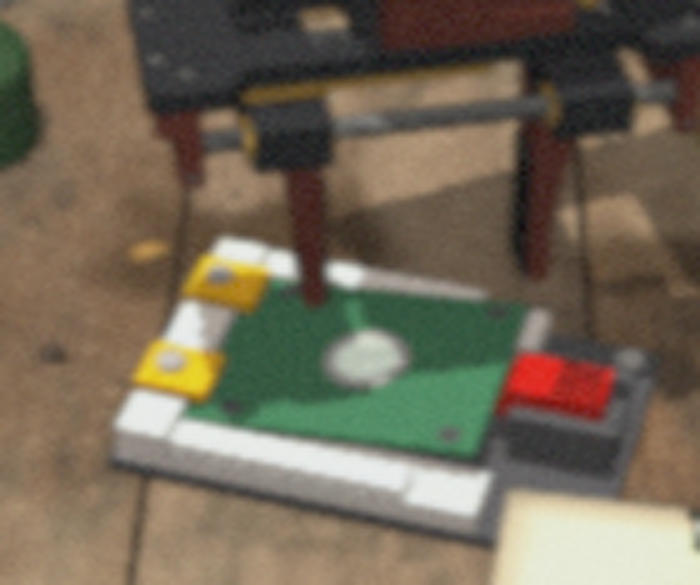

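Request:
move_arm --pt "122 0.02 -0.043 0 -1.085" --pt "122 0.02 -0.043 0 -1.085" --pt "122 0.02 -0.043 0 -1.085" --pt "122 0.02 -0.043 0 -1.085" --pt "122 0.02 -0.043 0 -1.085"

```text
t: 11.25
ee_pos: [509.6, 202.0, 95.2]
orientation: [1.125, 2.933, 0.0]
ft_force: [0.1, -0.1, 0.6]
width: 46.1
```

```bash
python3 d.py n -70 0 60 90
```

```text
t 11.25 ee [509.6 202.   95.2] az 48.03 tilt -1.0000 F [ 0.1 -0.1  0.6] w 46.1 q [ 0.36  0.52  1.89 -0.    0.74 -0.48]
delta m [ 0.0014 -0.001   0.0352] roll -0.462
nest coords of tcp [-68.3   0.3]
```

Request:
move_arm --pt "122 0.0015 -0.001 0 -0.462" --pt "122 0.0015 -0.001 0 -0.462" --pt "122 0.0015 -0.001 0 -0.462" --pt "122 0.0015 -0.001 0.015 -0.462" --pt "122 0.0015 -0.001 0.03 -0.462"

```text
t: 11.67
ee_pos: [508.9, 202.5, 65.6]
orientation: [0.426, 3.11, 0.002]
ft_force: [-0.5, -0.2, 0.1]
width: 45.4
```

```bash
python3 d.py n -70 0 44 90; python3 v.py r6
```

```text
t 11.67 ee [508.9 202.5  65.6] az 74.40 tilt -1.0000 F [-0.5 -0.2  0.1] w 45.4 q [ 0.36  0.57  1.9  -0.    0.68 -0.94]
delta m [ 0.001  -0.0006  0.0215] roll -0.0018
nest coords of tcp [-69.1   0.5]
```

View pics/r6.png

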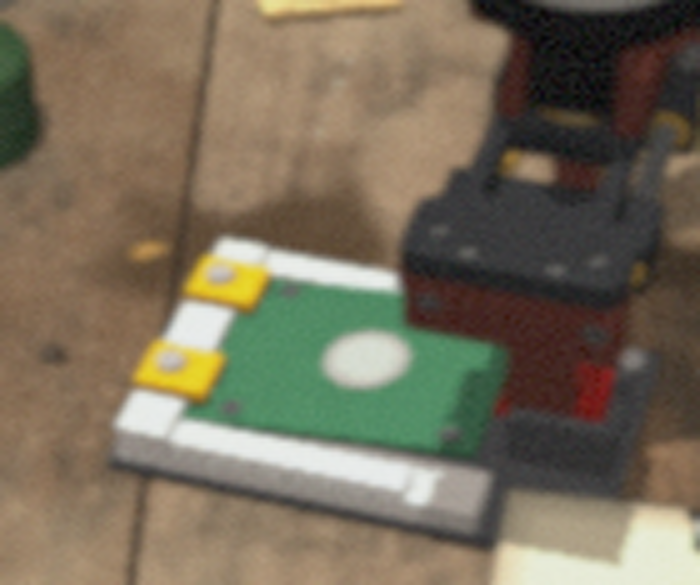

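Request:
move_arm --pt "122 0.001 -0.0005 0.012 0" --pt "122 0.001 -0.0005 0.022 0" --pt "122 0 -0.0005 0.022 0" --pt "122 -0.002 -0.0005 0.022 0" --pt "122 -0.004 -0.0005 0.022 0"

```text
t: 12.13
ee_pos: [512.1, 200.6, 43.2]
orientation: [0.43, 3.112, 0.0]
ft_force: [0.1, 1.2, -0.3]
width: 45.8
```

Request:
move_arm --pt "122 -0.0015 0 0 0" --pt "122 -0.003 0 0 0" --pt "122 -0.003 0 0 0"

```text
t: 12.38
ee_pos: [515.3, 199.8, 43.4]
orientation: [0.43, 3.111, 0.001]
ft_force: [0.9, -0.7, 0.1]
width: 45.8
```

```bash
python3 d.py n -62 0 44 90
```

```text
t 12.38 ee [515.3 199.8  43.4] az 74.28 tilt -1.0000 F [ 0.9 -0.7  0.1] w 45.8 q [ 0.35  0.61  1.89 -0.    0.64 -0.95]
delta m [-0.0002  0.0003 -0.0006] roll -0.0039
nest coords of tcp [-62.2  -0.3]
```

Request:
move_arm --pt "122 -0.001 0 0 0" --pt "122 -0.002 0 0 0" --pt "122 -0.002 0 0 0"

```text
t: 12.63
ee_pos: [515.8, 199.4, 43.0]
orientation: [-0.429, -3.111, 0.0]
ft_force: [-3.8, 2.4, 2.9]
width: 45.9
```

```bash
python3 d.py n -62 0 44 90; python3 v.py r7
```

```text
t 12.63 ee [515.8 199.4  43. ] az 74.29 tilt -1.0000 F [-3.8  2.4  2.9] w 45.9 q [ 0.35  0.61  1.88  0.    0.65 -0.95]
delta m [ 0.0004  0.0006 -0.001 ] roll -0.0036
nest coords of tcp [-61.6  -0.6]
```

View pics/r7.png

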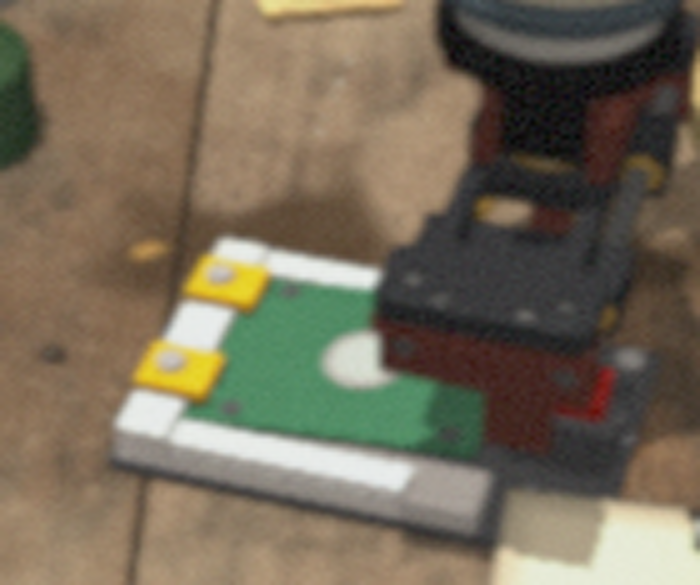

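Request:
move_arm --pt "122 -0.001 0 0 0" --pt "122 -0.0015 0 0 0" --pt "122 -0.0015 0 0 0"

```text
t: 12.93
ee_pos: [515.9, 199.2, 42.6]
orientation: [-0.428, -3.109, 0.001]
ft_force: [-7.4, 6.5, 3.6]
width: 46.1
```

```bash
python3 d.py n -62 0 44 90
```

```text
t 12.93 ee [515.9 199.2  42.6] az 74.31 tilt -1.0000 F [-7.4  6.5  3.6] w 46.1 q [ 0.35  0.61  1.88  0.    0.65 -0.95]
delta m [ 0.0006  0.0008 -0.0014] roll -0.0034
nest coords of tcp [-61.4  -0.8]
```

Firm stop at +x (force builds up with no travel, heel at nest x ≈ -51.5, within the loaded range). I back off, rise and go over the heel.

Request:
move_arm --pt "122 0.005 0 0 0" --pt "122 0.006 0 -0.01 0" --pt "122 0.006 0 -0.025 0" --pt "122 0 0 -0.03 0" --pt "122 -0.016 0 -0.03 0"

```text
t: 13.35
ee_pos: [533.6, 194.8, 74.8]
orientation: [0.427, 3.111, 0.001]
ft_force: [0.2, 0.2, -0.2]
width: 45.7
```

```bash
python3 d.py n -43.5 0 60 90; python3 v.py r8
```

```text
t 13.35 ee [533.6 194.8  74.8] az 74.36 tilt -1.0000 F [ 0.2  0.2 -0.2] w 45.7 q [ 0.33  0.57  1.85 -0.    0.72 -0.97]
delta m [0.0003 0.0002 0.0148] roll -0.0025
nest coords of tcp [-43.2  -0.3]
```

View pics/r8.png

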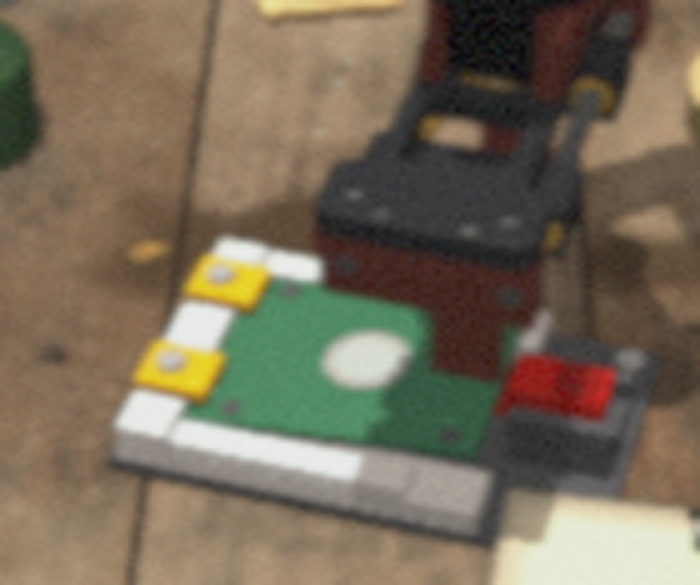

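Request:
move_arm --pt "122 0 0 0.005 -0.002" --pt "122 0 0 0.01 -0.002" --pt "122 0 0 0.014 -0.002" --pt "122 0 0 0.017 -0.002" --pt "122 0 0 0.019 -0.002"

```text
t: 13.82
ee_pos: [532.3, 194.3, 52.9]
orientation: [-0.426, -3.111, 0.001]
ft_force: [-0.4, 0.7, 0.3]
width: 45.8
```

Request:
move_arm --pt "122 0 0 0.002 0" --pt "122 0 0 0.004 0" --pt "122 0 0 0.006 0"

```text
t: 14.07
ee_pos: [533.1, 194.6, 47.8]
orientation: [-0.426, -3.112, 0.0]
ft_force: [-2.2, 1.1, 3.1]
width: 45.8
```

Contact begins (tip z ≈ 34). I keep pressing slowly.

Request:
move_arm --pt "122 0 0 0.002 0" --pt "122 0 0 0.004 0"

```text
t: 14.23
ee_pos: [533.4, 194.5, 43.9]
orientation: [0.426, 3.112, 0.0]
ft_force: [-1.2, 0.7, 1.3]
width: 45.5
```

Request:
move_arm --pt "122 0 0 0.002 0" --pt "122 0 0 0.004 0"

```text
t: 14.4
ee_pos: [533.4, 194.5, 39.7]
orientation: [0.426, 3.112, 0.0]
ft_force: [-0.1, 0.7, 0.7]
width: 45.7
```

Request:
move_arm --pt "122 0 0 0.0015 0" --pt "122 0 0 0.003 0"

```text
t: 14.57
ee_pos: [533.4, 194.5, 37.1]
orientation: [0.426, 3.113, -0.0]
ft_force: [-4.8, -1.6, 25.6]
width: 46.0
```

Request:
move_arm --pt "122 0 0 0.001 0" --pt "122 0 0 0.002 0" --pt "122 0 0 0.002 0"

```text
t: 14.82
ee_pos: [533.4, 194.4, 37.1]
orientation: [0.426, 3.112, -0.0]
ft_force: [-8.1, -2.4, 25.1]
width: 45.8
```

```bash
python3 d.py n -43.5 0 37 90; python3 v.py r9
```

```text
t 14.82 ee [533.4 194.4  37.1] az 74.41 tilt -1.0000 F [-8.1 -2.4 25.1] w 45.8 q [ 0.33  0.64  1.85 -0.    0.65 -0.97]
delta m [0.0002 0.0007 0.0001] roll -0.0015
nest coords of tcp [-43.3  -0.7]
```

View pics/r9.png

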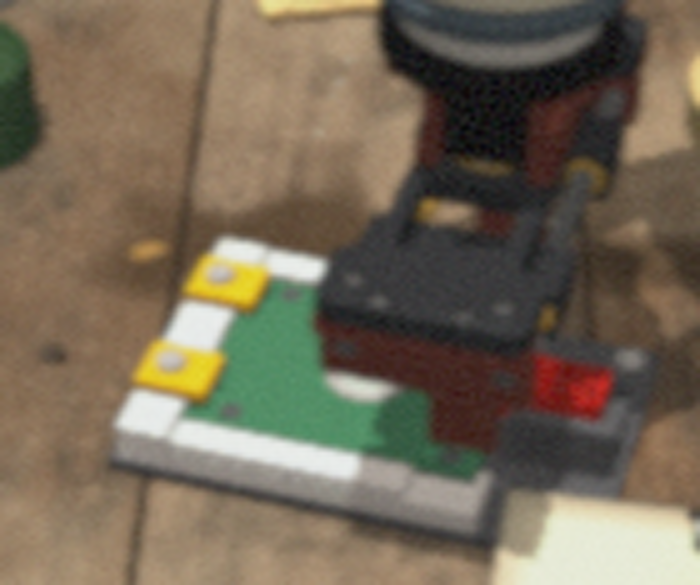

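Hard stop at 25 N with the fingertips at z = 23.1, which is the seated top face (23). I ease off straight up and look.

Request:
move_arm --pt "122 0 0 -0.003 0" --pt "122 0 0 -0.01 0" --pt "122 0 0 -0.03 0" --pt "122 0 0 -0.06 0" --pt "122 0 0 -0.1 0"

```text
t: 15.28
ee_pos: [531.5, 193.8, 133.9]
orientation: [-0.425, -3.108, 0.004]
ft_force: [1.0, 0.2, 0.1]
width: 45.9
```

Request:
move_arm --pt "122 0.04 0 -0.02 0" --pt "122 0.08 0 -0.04 0" --pt "122 0.11 0 -0.04 0" --pt "122 0.12 0 -0.04 0" --pt "122 0.12 0 -0.04 0"

```text
t: 15.7
ee_pos: [415.5, 227.0, 175.3]
orientation: [-0.423, -3.113, 0.0]
ft_force: [0.6, -0.1, 0.4]
width: 45.7
```

```bash
python3 d.py n -43.5 0 37 90; python3 - <<'E'
from h import *
im=get_image("side");a=im[255:345,215:345]
cv2.imwrite("pics/f1.png",cv2.resize(a,None,fx=6,fy=6,interpolation=cv2.INTER_CUBIC))
t=get_image("top");cv2.imwrite("pics/f1t.png",t)
for n in("side","top"):
  for k in("cover","cover_heel","cover_toe","catch_tip"): print(n,k,[(round(d["conf"],2),np.round(d["location"],0).tolist()) for d in place_of(n,k)[:3]])
E
```

```text
t 15.70 ee [415.5 227.  175.3] az 74.54 tilt -1.0000 F [ 0.6 -0.1  0.4] w 45.7 q [ 0.47  0.29  2.    0.    0.84 -0.83]
delta m [-0.1221  0.0008  0.1383] roll 0.0007
nest coords of tcp [-165.6   -0.8]
side cover [(0.86, [574.0, 186.0, 24.0]), (0.72, [450.0, -175.0, 9.0])]
side cover_heel [(0.82, [416.0, -134.0, 14.0]), (0.65, [530.0, 197.0, 23.0])]
side cover_toe [(0.97, [482.0, -213.0, 7.0]), (0.79, [628.0, 169.0, 15.0])]
side catch_tip [(0.77, [528.0, 196.0, 23.0])]
top cover [(0.79, [448.0, -173.0, 8.0]), (0.72, [576.0, 183.0, 18.0])]
top cover_heel [(0.81, [529.0, 199.0, 25.0]), (0.76, [420.0, -133.0, 8.0])]
top cover_toe [(0.96, [620.0, 169.0, 23.0])]
top catch_tip [(0.75, [533.0, 195.0, 24.0])]
```

View pics/f1.png

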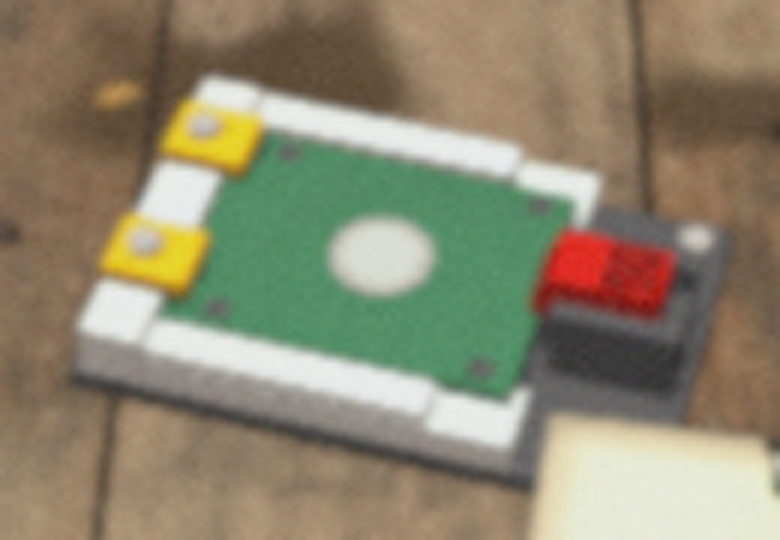

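View pics/f1t.png

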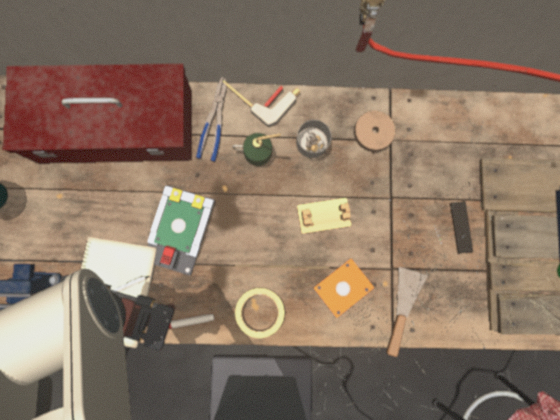

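Side crop: the green plate lies flat between the walls, its toe under both claws and the red nose over the heel at (550,270). The bystanders are unmoved. One last check with a model overlay.

```bash
python3 - <<'E'
from h import *
from d import *
im=get_image("side")
E=[((-51.6,-40,23),(-51.6,40,23)),((-51.6,40,23),(52.4,40,23)),((-51.6,-40,23),(52.4,-40,23)),((-48,-10,28),(-48,10,28)),((-53,-10,39),(-53,10,39)),((-48,10,24),(-48,10,28)),((-48,10,28),(-53,10,39))]
p=(575.3,183.5,NA)
a=draw(im,"side",E,p,6,215,255,130,90)
b=draw(cv2.imread("pics/sideavg.png"),"side",E[3:],p,6,280,285,60,35)
cv2.imwrite("pics/f2.png",a);cv2.imwrite("pics/f2b.png",b)
E
```

```text
(no output)
```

View pics/f2.png

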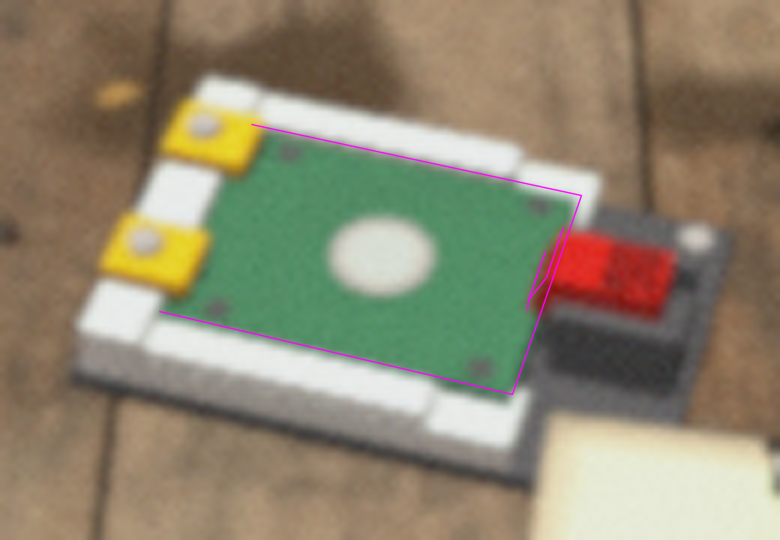

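View pics/f2b.png

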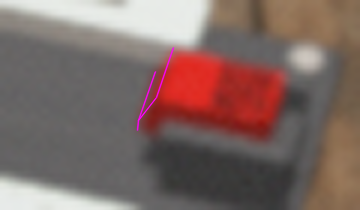

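```bash
python3 - <<'E'
from h import *
for im in(cv2.imread("pics/sideavg.png"),get_image("side")):
    c=im[285:325,295:340].astype(int);m=(c[...,2]>130)&(c[...,1]<70)&(c[...,0]<70)
    ys,xs=np.nonzero(m);print(xs.min()+295,xs.max()+295,xs.mean()+295,ys.mean()+285,m.sum())
close_job()
E
```

```text
305 326 315.8 299.625641025641 195
305 326 315.9947643979058 299.6387434554974 191
the job is handed in; nothing more can be done
```

The green cover is in the nest, painted face up, lying flat and locked, and the job was handed in at about 16 s of the 54 s allowed.

**What I did**
- I gripped the cover by its heel edge, lifted it straight out of the rack and set its toe on the ledges in front of the claws.
- I released it so it leaned on one finger and lowered it toward the catch that way. The toe slid under both claws as the cover came down.
- I pushed the heel toward the claws until it met a firm stop, at about 10 N with no further travel.
- I pressed the heel down beside the catch to a hard stop at 25 N, with the fingertips at z = 23.1 mm. The seated top face should be at 23 mm.

**Last checks**
- **Position:** the model outline drawn for the loaded cover fits the picture, and the heel is at nest x of about -51.6 mm.
- **Catch:** the red catch covers the same pixels as it did closed at the start (within 0.2 px) and lies over the heel.
- **Surroundings:** the oil can, tape roll and tin look unmoved in the top picture, and the arm is clear of everything.

**Disagreements:**
- I saw only about 3 N while the heel went past the catch, less than the 5 to 20 N expected. The reading came once per short move, so the snap peak may have fallen between readings.
- The networks' positions for the cover's toe scattered by several millimetres in the last pictures, so I relied on the outline and the forces instead.

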